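# Hook a dropped boss head out from behind the splash guard

## Robot

A 6-joint arm with a two-finger parallel gripper is mounted at the origin on the work surface. World frame = base frame: x ahead of the robot, y to its left, z up, the work surface at z = 0. Lengths are in m, angles in rad, forces in N, time in s.
With the tool pointing down it reaches from about 0.225 to 0.875 m from the base axis. Payload 3.4 kg.
Tool frame: the origin (TCP) lies at the very end of the fingers, on their centre line; the grasp point (between the pads) lies 19 mm behind it; z points along the fingers, y is the direction in which the jaws open and shut (so a half turn about z gives the same grasp; the last joint's range is limited). The gripper opens to 85 mm and grips with 20 to 120 N. Pads are 22 mm wide; open, the fingers measure 114 mm over their backs; the gripper's body (76 mm by 85 mm) begins 54 mm behind the grasp point. The pads swing forward as they close: fully open they stand 13 mm farther back than shut.
Start: joints at [1.1, 0.276, 1.505, -0, 1.361, -0.121], TCP at [0.197, 0.54, 0.231] pointing down, gripper open.
Joint ranges: [-2.89, 2.89], [-0.75, 2.08], [0.22, 2.7], [-1.18, 4.32], [0.11, 2.71], [-2.7, 2.7]. Speed limits (rad/s): [2.57, 2.57, 3.14, 3.14, 3.14, 3.14].

## Interface

Orientations are given as a unit quaternion [w, x, y, z].
In Python, from rig import telemetry, cams, sign_off, spotter gives the robot as it stands.
- The arm moves only by the tool servo_tool, never from a script. Its argument "steps" is a list of rows, each a list of 6 numbers: the shift along the tool's x, y, z in mm, then the turn, a rotation vector about the tool's x, y, z in degrees. In form: [[x, y, z, ax, ay, az], ...]. A call has 1 to 8 rows; each row is the pose to reach, as a shift and turn from the pose commanded when the call began, along the tool's axes at that moment; what a row does not reach only later rows make up. A row lasts 1/10 s, in which the tool goes at most 50 mm and 8.59 degrees, less where a joint would pass 70% of its speed; a pose out of reach is approached as far as the arm can. A call with a gripper value outside its range is refused whole. "hand" is the closure in counts, from 0 (fully open) to 255 (shut), set as the call begins (left out, the last holds). The fingers move at their own pace and stop on an object; "grip_force" is the grip in N (left out, the last holds). Time passes only in rows, so rows that repeat a pose let the fingers close. It gives the time, the measured TCP pose, the force and the opening at its end, in the units of the state.
- telemetry.get_state(): the state, without advancing time (a new reading comes with each control period).
- cams.get_image(name): name is "side" or "top"; returns (picture, depth): 420x560x3 uint8, red, green, blue; 420x560 float32, m along the optical axis (not along the pixel's ray), 0 where there is no reading.
- cams.camera_model(name): a dict with "camera_matrix" (3x3 intrinsics, pixels), "D" ([k1, k2, p1, p2, k3] as OpenCV has them; the pictures are not rectified), "origin" and "rotation" of the camera in the world. Camera axes: x right, y up, looking along -z (the intrinsics and any distortion apply to the point x, -y, -z); pixel columns grow to the right and rows downward; lengths in m; the calibration is good to about 2 mm. A picture is of the moment at which its call begins. camera_model takes no time and is no camera call.
- sign_off(): hands the job in, once; it reports no verdict.
Trained networks look in the newest picture that a camera, given by its name, has taken for a name from the list of things; names that differ only in an ending like _2 or _b are one class to them, and where a whole thing is asked for, a point or a joint stands for the part that bears it (a point fixed in the world has none). Each returns a list of dicts, best first, with "conf" (0 to 1); they miss things now and then, are a little off and sometimes report something else, mostly with a low value. They report only what shows in the picture. A call takes as long as a camera call.
- spotter.outline_of(query, camera): "region" (420x560 bool, what is visible of it) and "rect" ([left, top, width, height] in pixels, round what is visible of it).
The state is a dict: "clock": time; "qpos": joint angles; "qd": joint speeds; "effort": joint torques, N m; "position": TCP position; "ee_rot": TCP orientation; "contact_force": force on the tool from outside, world axes, zero at the start; "moment": the same for the moment, N m; "width": finger opening in m.
Only numpy, scipy, OpenCV 4.12 (cv2) and the standard library are available. Lean on these libraries where they do the work, as an engineer would, in place of code of your own. Each camera call takes 0.05 s, during which the arm holds its last target.

## Task

A boss head has dropped behind the fixed splash guard of the titration light box, close to the opal glass. Reach in under the guard with the hooked rod, feel gently for the glass and slip the hook in behind the boss head, and with the rod alone draw it out along the bench until it lies upright about 12 cm in front of the guard, never pressing hard on the glass or the guard. Then lay the rod back down on the blue mat, and leave the glassware where it stands.

Things in the scene. Friction and masses are not known exactly. Their poses are not given: they have to be found in the camera images.
- station: Titration light box and splash guard, one piece fixed to the bench at the robot's right. Origin: on the bench under the middle of the guard sheet; x along the guard, +y out of its front, towards mid-bench, z up. Behind the guard is a slot, open at the top, too narrow for a hand, then the opal glass. More than 18 N on any part of this piece breaks it.
- guard (a point): Middle of the guard's lower edge, 50 mm above the station's origin; axes as the station's. Clear sheet 5 mm thick with 9 mm thick metal edge strips, 420 mm wide (x), top edge 204 mm above the bench; a tool passes under it. At each end (x = -218 and 218 mm) a 16 mm square post on a 34 mm square foot, 5 mm high.
- glass (a point): Point of the opal glass face at bench height, 66 mm behind the station's origin (station y = -66 mm); axes as the station's. The face is white, upright, flat and rigid, 440 mm wide (x), reaching from the bench to 235 mm.
- boss: Dropped boss head (clamp block of a burette stand), dark green enamelled casting, about 0.18 kg, lying behind the guard. Origin: centre of its underside. Block 40 (x, along the slot) x 34 (y) x 28 mm, square edges. Brass T screws on its top (to 44 mm high) and on its front (+y, to 31.5 mm out). Only 8 to 11 mm lie between its back and the glass.
- rod: Draw-out hooked rod, about 0.19 kg, flat on the mat. Origin: centre of the handle's underside; x points to the hook. Straight steel shaft, 9 then 6 mm thick, axis 14 mm above the underside; at its end the hook, a straight 6 mm bar, turns square to -y, flat, tip 39 mm from the shaft's axis. Drawn out by an unknown amount and locked: hook bar's axis 198 to 234 mm from the origin.
- rod_grip (a point): Where the rod balances: on the handle, 20 mm ahead (+x) of the rod's origin and 20 mm above its underside; axes as the rod's. The orange handle is 110 mm long (x, 55 mm either way from the rod's origin), 24 mm wide (y) with flat parallel sides, 30 mm high.
- mat: Blue ribbed drying mat fixed to the bench, 320 mm (x) x 140 mm (y) x 4 mm thick. Origin: centre of its underside. The rod starts on it with its handle towards the mat's -x end.
- beaker: Clear plastic beaker, 86 mm across, 110 mm high, empty. Origin: centre of its underside. A bystander.
- flask: Conical green-glass flask, 82 mm across the foot, 120 mm high. Origin: centre of its underside. A bystander.
- jar: Small amber reagent jar with a black cap, 48 mm across, 46 mm high. Origin: centre of its underside. A bystander.

How it is judged:
On the way, in this order (a step that is already met when the one before it is completed fails the run):
1. the rod touches the boss head while it is still behind the guard (contact force between rod and boss above 0.15 N and y of boss in the frame of station below -0.015 m), for 0.05 s.
2. the rod has drawn the boss head out in front of the guard, sliding upright on the bench (y of boss in the frame of station above 0.085 m and height (world z) of boss below 0.008 m and angle between boss's own z axis and vertical below 0.15 rad), for 0.2 s.
At the end, for the whole second after the job is handed in: The boss head lies upright on the bench at rest, its middle 85 to 200 mm in front of the guard; the rod lies flat and at rest with the middle of its handle on the mat (all of step 2 and y of boss in the frame of station below 0.2 m and height (world z) of boss above -0.005 m and linear speed of each of boss, rod below 0.02 m/s and x of rod in the frame of mat between -0.16 and 0.16 m and y of rod in the frame of mat between -0.07 and 0.07 m and height (world z) of rod below 0.012 m and angle between rod's own z axis and vertical below 0.15 rad); the robot touches nothing.
It fails at once if more than 18 N on the light box's glass or its guard (contact force between station and anything else above 18 N).
It fails at once if the fingers touch the boss head (contact force between the fingers and boss above 0.5 N).
It fails at once if the boss head is knocked over or lifted (angle between boss's own z axis and vertical above 0.5 rad or height (world z) of boss above 0.04 m).
It fails at once if the beaker, flask or jar is moved more than 20 mm (distance of any of beaker, flask, jar from where it was at the start of the episode above 0.02 m).
It also fails if it takes over 61 s, if anything falls off the work surface, if the arm or the gripper's body presses on something with over 40 N, if the wrist force passes 120 N, or if a joint passes its speed limit or range.

## Working session

There is one attempt and no reset: what is moved stays moved. The work goes in short steps, Python scripts to look and compute and a tool call to move; the robot and the scene stay as the last step left them, time stands still between calls to the robot, and variables do not carry over. Pictures are saved under pics/ and viewed, and the job is handed in when it is done.

Besides the shell and the picture viewer there is one more tool, called after "Call:" as name(argument=value, ...) on one line, values as JSON. servo_tool: Moves the arm, as the interface text tells. Its arguments: {"type":"object","properties":{"steps":{"type":"array","items":{"type":"array","items":{"type":"number"}}},"hand":{"type":"number"},"grip_force":{"type":"number"}},"required":["steps"]}

```bash
mkdir -p pics; ls; cat > look.py <<'E'
import sys,cv2,numpy as np
from rig import telemetry,cams
def snap(cam,name):
    im,d=cams.get_image(cam); cv2.imwrite(f'pics/{name}.png',cv2.cvtColor(im,cv2.COLOR_RGB2BGR)); np.save(f'pics/{name}.npy',d); return im,d
E
python3 - <<'E'
from look import *
s=telemetry.get_state()
for k,v in s.items(): print(k,v)
for c in('side','top'):
    m=cams.camera_model(c); print(c,m)
    im,d=snap(c,c+'0'); print(d.shape,(d==0).mean())
E
```

```text
pics
clock 0.0
qpos [ 1.10002077e+00  2.76620905e-01  1.50613504e+00  1.09398359e-05
  1.36068071e+00 -1.21027547e-01]
qd [-1.11870916e-03 -7.30455711e-05  4.87315156e-04 -5.03428086e-04
 -3.07576764e-04 -5.06088974e-04]
effort [-4.07856969e-04 -4.16768610e+01 -2.45810813e+01 -3.76528760e-04
  1.09673876e-02 -1.78997971e-05]
position [0.19680886 0.53971636 0.23042417]
ee_rot [-2.73973813e-04  1.73985118e-01  9.84747850e-01 -8.80371024e-04]
contact_force [-0.01014183 -1.34164133 -0.4218864 ]
moment [0.02693605 0.03406261 0.03140999]
width 0.08519138339644915
side {'camera_matrix': array([[390.45438785,   0.        , 280.87907354],
       [  0.        , 390.45438785, 216.72231704],
       [  0.        ,   0.        ,   1.        ]]), 'D': array([-0.0678422,  0.       ,  0.       ,  0.       ,  0.       ]), 'origin': array([-0.01455133, -0.24706797,  0.61265904]), 'rotation': array([ 0.74460696,  0.36151924, -0.23909951, -0.50763741])}
(420, 560) 0.004013605442176871
top {'camera_matrix': array([[414.67509286,   0.        , 274.02497928],
       [  0.        , 414.67509286, 215.72681042],
       [  0.        ,   0.        ,   1.        ]]), 'D': array([-0.06603137,  0.        ,  0.        ,  0.        ,  0.        ]), 'origin': array([0.38932129, 0.02131282, 1.18665853]), 'rotation': array([-0.70312286, -0.07419557,  0.06288553,  0.70438531])}
(420, 560) 0.004056122448979592
```

View pics/side0.png

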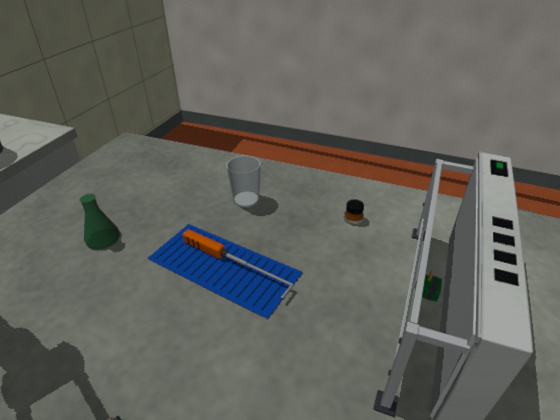

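View pics/top0.png

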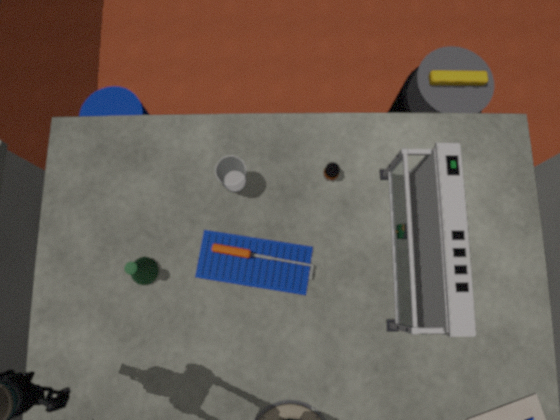

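The side view shows the rod on the mat, with the handle at about (203,243) and the hook at (290,293). The boss is at (431,287), behind the guard. The top view shows the same: handle (231,251), hook (313,270), boss (402,231), guard feet at (384,174) and (392,325).

```bash
cat >> look.py <<'E'
from scipy.spatial.transform import Rotation as R
def model(c):
    m=cams.camera_model(c); q=m['rotation']; return m['camera_matrix'],m['D'],np.array(m['origin']),R.from_quat([q[1],q[2],q[3],q[0]]).as_matrix()
def rays(c,uv):
    K,D,o,Rm=model(c); p=cv2.undistortPoints(np.array(uv,float).reshape(-1,1,2),K,D).reshape(-1,2)
    return o,np.c_[p[:,0],-p[:,1],-np.ones(len(p))],Rm
def depth_pts(c,uv,d):
    o,r,Rm=rays(c,uv); uv=np.array(uv).astype(int); z=d[uv[:,1],uv[:,0]]; return o+(r*z[:,None])@Rm.T
def plane_pts(c,uv,z):
    o,r,Rm=rays(c,uv); w=r@Rm.T; t=(z-o[2])/w[:,2]; return o+w*t[:,None]
def proj(c,P):
    K,D,o,Rm=model(c); q=(np.array(P,float).reshape(-1,3)-o)@Rm; q=q*[1,-1,-1]
    return cv2.projectPoints(q,np.zeros(3),np.zeros(3),K,D)[0].reshape(-1,2)
E
python3 - <<'E'
from look import *
from rig import spotter
import pickle
out={}
for c in('side','top'):
    im,d=snap(c,c+'1')
    for n in('station','boss','rod','mat','beaker','flask','jar','guard'):
        r=spotter.outline_of(n,c)
        out[c,n]=r
        for k in r[:2]:
            v,u=np.nonzero(k['region']); P=depth_pts(c,np.c_[u,v],d)
            print(c,n,round(k['conf'],2),k['rect'],len(u),'med',np.median(P,0).round(3),'lo',np.percentile(P,2,axis=0).round(3),'hi',np.percentile(P,98,axis=0).round(3))
pickle.dump(out,open('pics/out.pkl','wb'))
E
```

```text
side station 0.85 [376.1, 155.4, 154.0, 262.8] 23061 med [ 0.384 -0.361  0.203] lo [ 0.3   -0.414  0.014] hi [ 0.742 -0.282  0.237]
side station 0.57 [181.2, 229.6, 112.0, 67.8] 917 med [0.508 0.13  0.023] lo [ 0.452 -0.065  0.006] hi [0.534 0.21  0.036]
side boss 0.69 [80.1, 194.9, 39.9, 57.9] 1356 med [0.452 0.397 0.048] lo [0.426 0.372 0.002] hi [0.487 0.427 0.12 ]
side boss 0.62 [420.8, 269.9, 21.8, 31.8] 433 med [ 0.563 -0.329  0.027] lo [ 0.554 -0.345 -0.   ] hi [ 0.6   -0.314  0.043]
side mat 0.83 [147.0, 226.2, 156.7, 92.1] 5962 med [0.473 0.07  0.004] lo [ 0.407 -0.053  0.002] hi [0.566 0.251 0.006]
side beaker 0.7 [224.8, 158.1, 34.0, 46.3] 1483 med [0.709 0.152 0.077] lo [0.689 0.118 0.001] hi [0.818 0.198 0.11 ]
side flask 0.61 [79.8, 194.7, 37.9, 55.1] 1379 med [0.452 0.397 0.047] lo [0.426 0.372 0.001] hi [0.491 0.431 0.12 ]
side jar 0.71 [344.6, 200.2, 20.1, 23.9] 426 med [ 0.738 -0.13   0.035] lo [ 0.728 -0.15   0.004] hi [ 0.77  -0.107  0.048]
side guard 0.82 [376.4, 156.1, 155.2, 262.9] 23052 med [ 0.385 -0.362  0.203] lo [ 0.3   -0.414  0.012] hi [ 0.743 -0.282  0.
[... 152 characters left out ...]
2, 241.0, 74.5, 20.8] 416 med [0.516 0.144 0.031] lo [0.495 0.021 0.017] hi [0.535 0.21  0.037]
top mat 0.83 [196.8, 229.2, 116.5, 67.0] 4868 med [0.482 0.088 0.003] lo [ 0.409 -0.051 -0.002] hi [0.566 0.248 0.009]
top beaker 0.8 [214.5, 153.3, 34.6, 41.0] 886 med [0.745 0.161 0.054] lo [ 0.689  0.117 -0.001] hi [0.769 0.195 0.11 ]
top flask 0.88 [124.3, 257.1, 31.2, 26.8] 711 med [0.459 0.398 0.052] lo [0.425 0.375 0.004] hi [0.497 0.44  0.121]
top jar 0.63 [324.7, 160.2, 18.4, 17.3] 261 med [ 0.746 -0.124  0.043] lo [ 0.729 -0.148  0.002] hi [ 0.769 -0.103  0.049]
top guard 0.76 [380.4, 140.1, 96.4, 195.9] 14518 med [ 0.516 -0.355  0.198] lo [ 0.309 -0.414  0.014] hi [ 0.748 -0.282  0.239]
```

```bash
python3 - <<'E'
import cv2
im=cv2.imread('pics/top0.png')
cv2.imwrite('pics/t_st.png',cv2.resize(im[140:345,365:485],None,fx=4,fy=2.9*1,interpolation=cv2.INTER_CUBIC)) if 0 else cv2.imwrite('pics/t_st.png',cv2.resize(im[140:345,365:485],None,fx=2.9,fy=2.9,interpolation=cv2.INTER_CUBIC))
cv2.imwrite('pics/t_rod.png',cv2.resize(im[220:305,185:330],None,fx=5.5,fy=5.5,interpolation=cv2.INTER_CUBIC))
im=cv2.imread('pics/side0.png')
cv2.imwrite('pics/s_st.png',cv2.resize(im[140:420,365:545],None,fx=2.1,fy=2.1,interpolation=cv2.INTER_CUBIC))
cv2.imwrite('pics/s_rod.png',cv2.resize(im[215:320,140:310],None,fx=4.7,fy=4.7,interpolation=cv2.INTER_CUBIC))
E
```

```text
(no output)
```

View pics/t_st.png

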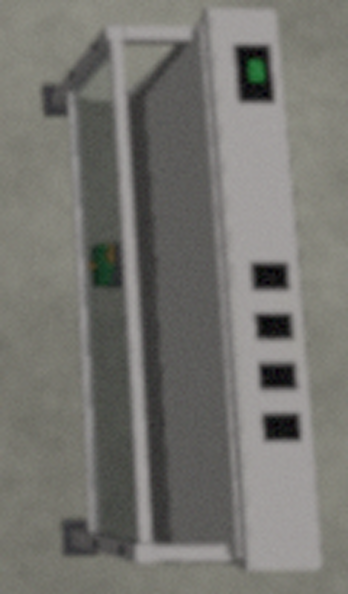

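View pics/t_rod.png

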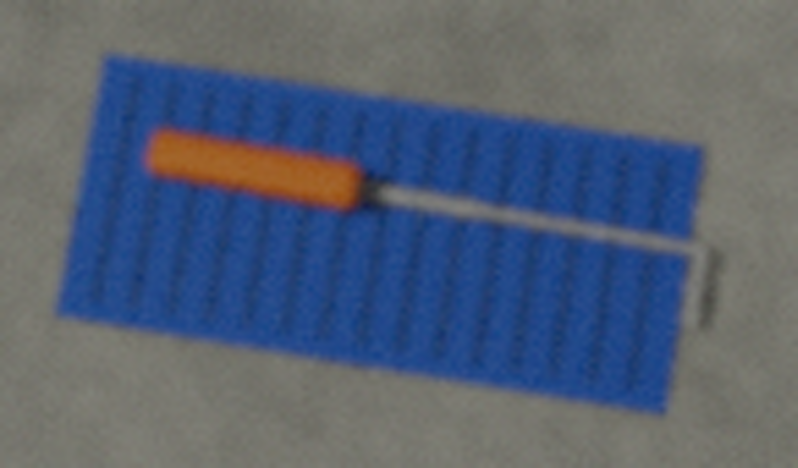

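View pics/s_st.png

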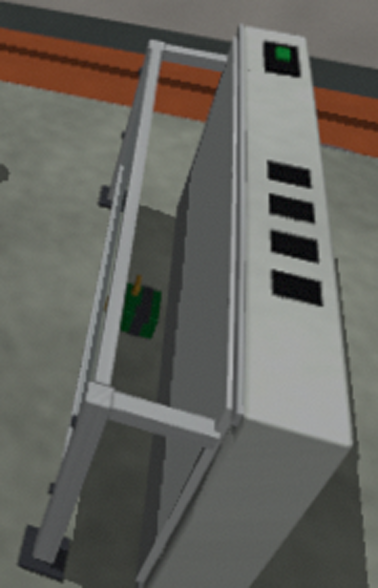

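View pics/s_rod.png

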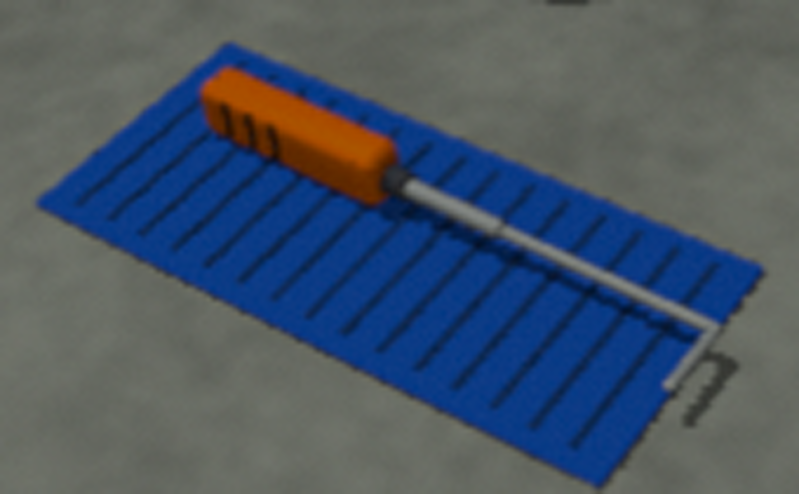

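```bash
cat > fit.py <<'E'
from look import *
from scipy.optimize import least_squares
import pickle
d=np.load('pics/top1.npy')
# glass plane from top depth
vv,uu=np.mgrid[150:325,415:445]; P=depth_pts('top',np.c_[uu.ravel(),vv.ravel()],d)
P=P[(P[:,2]>0.03)&(P[:,2]<0.21)&(P[:,1]<-0.3)&(P[:,1]>-0.40)]
def f(p): return (P[:,1]-(p[0]+p[1]*(P[:,0]-0.53)+p[2]*P[:,2]))
r=least_squares(f,[-0.35,0,0],loss='soft_l1',f_scale=0.003); print('glass y0,slope,tilt',r.x,len(P),np.std(f(r.x)),np.median(abs(f(r.x))))
print(np.percentile(P,[2,50,98],axis=0).round(3))
def st(p,L): 
    c,s=np.cos(p[2]),np.sin(p[2]); L=np.array(L,float); return np.c_[p[0]+c*L[:,0]-s*L[:,1],p[1]+s*L[:,0]+c*L[:,1],L[:,2]]
L=[[.218,0,.005],[-.218,0,.005],[.218,0,.204],[-.218,0,.204]]
T=np.array([[55,99],[80,537],[115,36],[143,552]])/2.9+[365,140]
S=np.array([[105,197],[44,552],[155,45],[100,393]])/2.1+[365,140]
g=lambda p:np.r_[(proj('top',st(p,L))-T).ravel(),(proj('side',st(p,L))-S).ravel()]
r=least_squares(g,[.53,-.28,0],loss='soft_l1'); print('station',r.x,r.fun.reshape(-1,2).round(1).tolist())
stp=r.x
# rod
def rodpts(p,z0=.004): 
    q=st(p,[[-.055,0,.030],[.055,0,.030],[p[3],0,.014],[p[3],-.039,.014]]); q[:,2]+=z0; return q
T2=np.array([[148,150],[362,186],[703,247],[693,327]])/5.5+[185,220]
S2=np.array([[714,327],[667,387]])/4.7+[140,215]
g=lambda p:np.r_[(proj('top',rodpts(p))-T2).ravel(),(proj('side',rodpts(p)[2:])-S2).ravel()]
r=least_squares(g,[.515,.15,-1.6,.215],loss='soft_l1',x_scale=[.1,.1,1,.1]); print('rod',r.x,r.fun.reshape(-1,2).round(1).tolist())
rod=r.x
T3=np.array([[107,55],[703,148],[663,411],[58,317]])/5.5+[185,220]
S3=np.array([[230,42],[764,270],[604,487],[38,203]])/4.7+[140,215]
M=[[-.16,.07,.004],[.16,.07,.004],[.16,-.07,.004],[-.16,-.07,.004]]
g=lambda p:np.r_[(proj('top',st(p,M))-T3).ravel(),(proj('side',st(p,M))-S3).ravel()]
r=least_squares(g,[.48,.09,-1.6],loss='soft_l1'); print('mat',r.x,r.fun.reshape(-1,2).round(1).tolist())
mat=r.x
out=pickle.load(open('pics/out.pkl','rb'))
for c,i in(('side',1),):
    k=out[c,'boss'][i]; v,u=np.nonzero(k['region']); dd=np.load('pics/%s1.npy'%c); Q=depth_pts(c,np.c_[u,v],dd)
    np.save('pics/bossQ.npy',Q); c_,s_=np.cos(stp[2]),np.sin(stp[2]); q=Q[:,:2]-stp[:2]; q=np.c_[q[:,0]*c_+q[:,1]*s_,-q[:,0]*s_+q[:,1]*c_,Q[:,2]]
    print('boss local pct',np.percentile(q,[1,5,25,50,75,95,99],axis=0).round(3).tolist())
    t=q[(q[:,2]>.024)&(q[:,2]<.031)]; print('top face',len(t),np.percentile(t,[3,50,97],axis=0).round(4).tolist())
pickle.dump((stp,rod,mat),open('pics/fit.pkl','wb'))
E
python3 fit.py
```

```text
glass y0,slope,tilt [-0.35457055 -0.00146358 -0.00138251] 3896 0.003355659462552722 0.0006212395175820284
[[ 0.328 -0.357  0.038]
 [ 0.518 -0.355  0.137]
 [ 0.745 -0.352  0.207]]
station [ 0.52922776 -0.28789087  0.00118394] [[0.6, -0.3], [-0.2, -0.1], [-0.8, -1.7], [0.7, 0.3], [3.5, -0.4], [-0.2, 0.2], [-0.5, -1.0], [-0.3, 1.0]]
rod [ 0.51720318  0.15926809 -1.73899829  0.23028572] [[0.2, 0.0], [-0.2, 0.0], [-0.4, -0.2], [-0.7, -0.9], [0.2, 0.5], [0.1, 0.8]]
mat [ 0.48868965  0.09597099 -1.72925719] [[-0.2, -0.9], [0.8, -0.7], [1.0, 0.5], [-0.5, -0.5], [-0.4, -0.1], [0.8, -0.3], [-0.4, 0.5], [-1.1, 0.3]]
boss local pct [[-0.08, -0.058, -0.001], [0.025, -0.057, 0.002], [0.027, -0.05, 0.017], [0.033, -0.042, 0.027], [0.05, -0.034, 0.029], [0.063, -0.027, 0.04], [0.096, -0.012, 0.152]]
top face 259 [[0.0254, -0.0573, 0.025], [0.0422, -0.0425, 0.0282], [0.0641, -0.0262, 0.0301]]
```

```bash
python3 - <<'E'
from look import *
Q=np.load('pics/bossQ.npy'); Q=Q-[.529,-.2886,0]
t=Q[(Q[:,2]>.025)&(Q[:,2]<.0305)&(Q[:,1]<-.02)][:,:2].astype(np.float32)
# front faces: x-near face (facing -x): 
f=Q[(Q[:,2]<.024)&(Q[:,2]>.003)&(Q[:,0]<.04)&(Q[:,0]>0)]
print('near side face fit x vs y',np.polyfit(f[:,1],f[:,0],1),len(f),np.percentile(f,[5,95],axis=0))
print(cv2.minAreaRect(t))
boss=np.array([.529+.045,-.2886-.041])
def box(x,y,yaw,hx,hy,z0,z1):
    c,s=np.cos(yaw),np.sin(yaw); o=[]
    for z in(z0,z1):
        for a,b in((1,1),(1,-1),(-1,-1),(-1,1)): o.append([x+c*a*hx-s*b*hy,y+s*a*hx+c*b*hy,z])
    return np.array(o)
def draw(im,c,B,col,sc,off):
    p=((proj(c,B)-off+.5)*sc).astype(int)
    for i in range(4):
        for a,b in((i,(i+1)%4),(i+4,(i+1)%4+4),(i,i+4)): cv2.line(im,tuple(map(int,p[a])),tuple(map(int,p[b])),col,1)
for c,off,sz in(('side',(390,230),(80,90)),('top',(375,205),(60,60))):
    im=cv2.imread(f'pics/{c}1.png')[off[1]:off[1]+sz[1],off[0]:off[0]+sz[0]]; im=cv2.resize(im,None,fx=6,fy=6,interpolation=cv2.INTER_CUBIC)
    draw(im,c,box(*boss,0,.02,.017,0,.028),(0,0,255),6,off)
    draw(im,c,box(.529,-.2886,0,.21,.0045,.05,.204),(255,255,0),6,off)
    draw(im,c,box(.529,-.2886-.066,0,.22,.0001,.0,.235),(0,255,255),6,off)
    cv2.imwrite(f'pics/ov_{c}.png',im)
E
```

```text
near side face fit x vs y [0.03457858 0.02792448] 120 [[ 0.02506985 -0.05533772  0.00500479]
 [ 0.0280712  -0.02741407  0.02260426]]
((0.046201035380363464, -0.04094123840332031), (0.033007241785526276, 0.04205469414591789), 89.1273422241211)
```

View pics/ov_side.png

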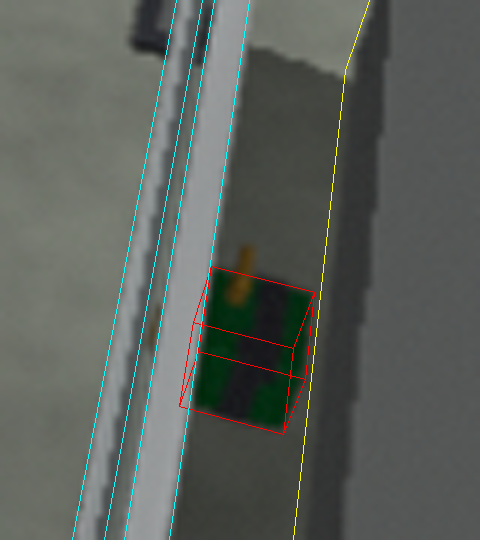

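View pics/ov_top.png

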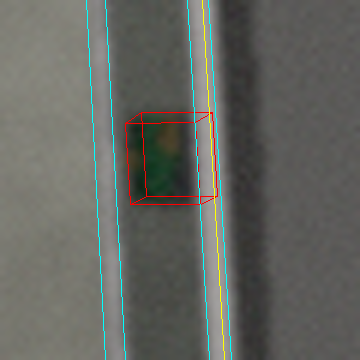

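```bash
cat > go.py <<'E'
import sys,numpy as np
from rig import telemetry
from scipy.spatial.transform import Rotation as R
# usage: go.py x y z yawdeg(azimuth of tool y); prints shift/turn
s=telemetry.get_state(); q=s['ee_rot']; r=R.from_quat([q[1],q[2],q[3],q[0]]); p=np.array(s['position'])
yy=r.as_matrix()[:,1]
print('t',round(s['clock'],2),'pos',p.round(4),'tooly az',np.degrees(np.arctan2(yy[1],yy[0])).round(2),'z axis',r.as_matrix()[:,2].round(4),'F',np.round(s['contact_force'],2),'M',np.round(s['moment'],2),'w',round(s['width'],4))
if len(sys.argv)>4:
    x,y,z,a=map(float,sys.argv[1:5]); a=np.radians(a)
    ty=np.array([np.cos(a),np.sin(a),0]); tz=np.array([0,0,-1.]); tx=np.cross(ty,tz)
    t=R.from_matrix(np.c_[tx,ty,tz])
    print('shift mm',(r.inv().apply(np.array([x,y,z])-p)*1e3).round(1),'turn deg',np.degrees((r.inv()*t).as_rotvec()).round(2))
E
python3 go.py .5139 .1396 .10 -9.6
```

```text
t 1.0 pos [0.1971 0.5402 0.2314] tooly az 69.96 z axis [ 0.e+00  1.e-04 -1.e+00] F [-0.3  -0.17  0.63] M [-0.05 -0.02  0.02] w 0.0856
shift mm [-434.9 -267.8  131.3] turn deg [ 1.000e-02 -1.000e-02  7.956e+01]
```

Call:
servo_tool(steps=[[-435, -268, 100, 0, 0, 79.6], [-435, -268, 100, 0, 0, 79.6], [-435, -268, 100, 0, 0, 79.6], [-435, -268, 100, 0, 0, 79.6], [-435, -268, 100, 0, 0, 79.6], [-435, -268, 100, 0, 0, 79.6], [-435, -268, 100, 0, 0, 79.6], [-435, -268, 100, 0, 0, 79.6]], hand=0, grip_force=80)

```text
clock: 1.8
position: [0.4416, 0.2306, 0.1544]
ee_rot: [0.0, 0.702, 0.712, 0.001]
contact_force: [0.0, -0.0, 0.7]
width: 0.0853
```

```bash
python3 go.py .5139 .1396 .10 -9.6
```

```text
t 1.8 pos [0.4416 0.2306 0.1544] tooly az 0.85 z axis [ 1.e-03  6.e-04 -1.e+00] F [ 0.   -0.    0.71] M [ 0.04 -0.    0.03] w 0.0853
shift mm [-92.1  70.9  54.5] turn deg [ 0.05 -0.04 10.45]
```

Call:
servo_tool(steps=[[-92, 71, 54, 0, 0, 10.4], [-92, 71, 54, 0, 0, 10.4], [-92, 71, 54, 0, 0, 10.4], [-92, 71, 54, 0, 0, 10.4], [-92, 71, 54, 0, 0, 10.4], [-92, 71, 54, 0, 0, 10.4]])

```text
clock: 2.4
position: [0.513, 0.1426, 0.101]
ee_rot: [-0.0, 0.761, 0.648, 0.0]
contact_force: [-1.0, 0.2, 0.3]
width: 0.0853
```

```bash
python3 go.py .5139 .1396 .008 -9.6
```

```text
t 2.4 pos [0.513  0.1426 0.101 ] tooly az -9.16 z axis [ 2.e-04  6.e-04 -1.e+00] F [-0.98  0.2   0.34] M [-0.02 -0.02 -0.  ] w 0.0853
shift mm [-2.8  1.4 93. ] turn deg [ 0.01 -0.04  0.44]
```

Call:
servo_tool(steps=[[-2.5, 1, 45, 0, 0, 0.4], [-2.5, 1, 70, 0, 0, 0.4], [-2.5, 1, 70, 0, 0, 0.4], [-2.5, 1, 70, 0, 0, 0.4]])

```text
clock: 2.8
position: [0.5139, 0.1402, 0.0313]
ee_rot: [0.0, 0.763, 0.646, 0.0]
contact_force: [0.4, -1.2, 0.5]
width: 0.0857
```

```bash
python3 go.py .5139 .1396 .008 -9.6; python3 -c "
from look import *
snap('side','s2'); im=cv2.imread('pics/s2.png'); cv2.imwrite('pics/s2z.png',cv2.resize(im[100:320,120:320],None,fx=2.7,fy=2.7))
snap('top','t2'); im=cv2.imread('pics/t2.png'); cv2.imwrite('pics/t2z.png',cv2.resize(im[190:320,180:340],None,fx=4.5,fy=4.5))"
```

```text
t 2.8 pos [0.5139 0.1402 0.0313] tooly az -9.5 z axis [ 6.e-04  3.e-04 -1.e+00] F [ 0.38 -1.24  0.52] M [-0.06  0.   -0.  ] w 0.0857
shift mm [-0.6  0.1 23.3] turn deg [ 0.03 -0.02  0.1 ]
```

View pics/s2z.png

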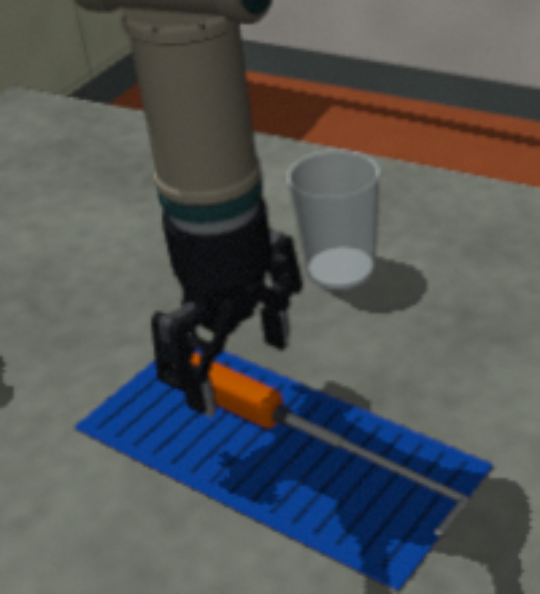

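View pics/t2z.png

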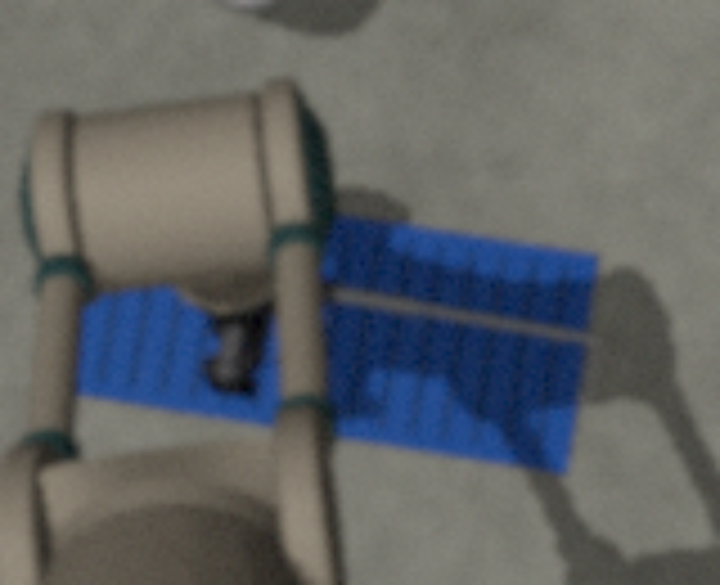

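Call:
servo_tool(steps=[[-0.5, 0, 15, 0, 0, 0.1], [-0.5, 0, 23, 0, 0, 0.1], [-0.5, 0, 23, 0, 0, 0.1], [-0.5, 0, 23, 0, 0, 0.1]])

```text
clock: 3.3
position: [0.5143, 0.1388, 0.0081]
ee_rot: [0.0, 0.764, 0.645, 0.0]
contact_force: [-1.4, 1.2, 0.8]
width: 0.0856
```

```bash
python3 go.py
```

```text
t 3.3 pos [0.5143 0.1388 0.0081] tooly az -9.69 z axis [ 1.e-03  2.e-04 -1.e+00] F [-1.44  1.17  0.77] M [-0.01 -0.   -0.03] w 0.0856
```

Call:
servo_tool(steps=[[0, 0, 0, 0, 0, 0], [0, 0, 0, 0, 0, 0], [0, 0, 0, 0, 0, 0], [0, 0, 0, 0, 0, 0], [0, 0, 0, 0, 0, 0], [0, 0, 0, 0, 0, 0], [0, 0, 0, 0, 0, 0], [0, 0, 0, 0, 0, 0]], hand=255)

```text
clock: 4.1
position: [0.5146, 0.1387, 0.008]
ee_rot: [0.0, 0.764, 0.645, 0.001]
contact_force: [0.1, -0.1, 5.6]
width: 0.0227
```

```bash
python3 go.py
```

```text
t 4.1 pos [0.5146 0.1387 0.008 ] tooly az -9.7 z axis [ 1.6e-03  2.0e-04 -1.0e+00] F [ 0.07 -0.09  5.61] M [-0.01  0.   -0.03] w 0.0227
```

Call:
servo_tool(steps=[[0, 0, -10, 0, 0, 0], [0, 0, -35, 0, 0, 0], [0, 0, -60, 0, 0, 0], [0, 0, -60, 0, 0, 0], [0, 0, -60, 0, 0, 0], [0, 0, -60, 0, 0, 0]])

```text
clock: 4.7
position: [0.5125, 0.1385, 0.0663]
ee_rot: [-0.001, 0.764, 0.645, -0.001]
contact_force: [0.5, 0.2, -2.0]
width: 0.0227
```

```bash
python3 go.py .648 -.02 .07 0; python3 -c "
from look import *
snap('side','s3'); im=cv2.imread('pics/s3.png'); cv2.imwrite('pics/s3z.png',cv2.resize(im[100:330,120:340],None,fx=2.6,fy=2.6))
snap('top','t3'); im=cv2.imread('pics/t3.png'); cv2.imwrite('pics/t3z.png',cv2.resize(im[190:320,180:340],None,fx=4.5,fy=4.5))"
```

```text
t 4.7 pos [0.5125 0.1385 0.0663] tooly az -9.7 z axis [-2.9e-03 -3.0e-04 -1.0e+00] F [ 0.46  0.22 -2.03] M [-0.02  0.    0.05] w 0.0227
shift mm [-133.4  160.2   -4.1] turn deg [-0.16  0.03 -9.7 ]
```

View pics/s3z.png

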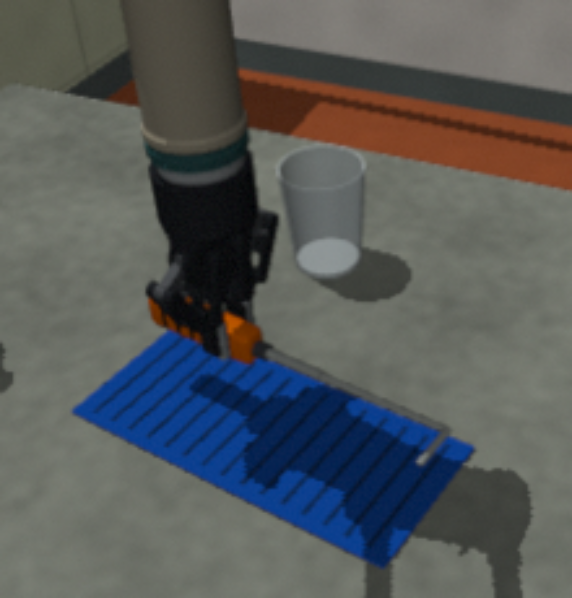

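View pics/t3z.png

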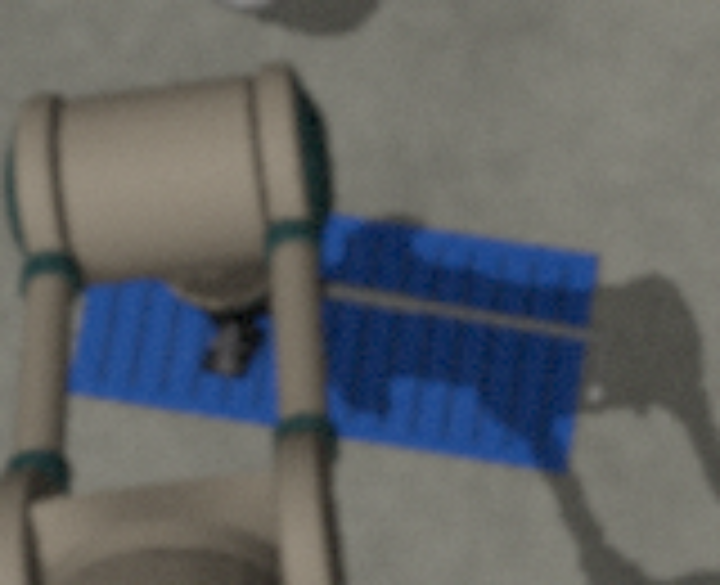

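```bash
python3 -c "
from look import *
p=plane_pts('side',np.array([[447,430],[421,462]])/2.6+[120,100],.0725); print(p)
a=np.radians(-9.7); rx=np.array([np.sin(a),-np.cos(a)]); ry=np.array([np.cos(a),np.sin(a)])
t=np.array([.5125,.1385]); print('rel along rod',(p[:,:2]-t)@rx,'across',(p[:,:2]-t)@ry)
for x in (.190,.200,.210,.215):
  for z in (.070,.076): print(x,z,proj('side',[*(t+rx*x),z]),proj('side',[*(t+rx*x-.039*ry),z]))
print(np.array([[447,430],[421,462]])/2.6+[120,100])
"
```

```text
[[ 0.47982546 -0.06642033  0.0725    ]
 [ 0.44342164 -0.06021249  0.0725    ]]
rel along rod [0.20749599 0.20751056] across [ 0.00231949 -0.03460984]
0.19 0.07 [[283.49928347 263.6995753 ]] [[272.72258826 276.52797591]]
0.19 0.076 [[283.47841279 261.50536987]] [[272.64418528 274.32588906]]
0.2 0.07 [[287.94316319 265.60567196]] [[277.26159457 278.5736909 ]]
0.2 0.076 [[287.94487696 263.40946154]] [[277.20682095 276.37030393]]
0.21 0.07 [[292.43504585 267.5313832 ]] [[281.85178263 280.64103938]]
0.21 0.076 [[292.45987028 265.33330545]] [[281.82122065 278.43651743]]
0.215 0.07 [[294.69914113 268.5016496 ]] [[284.16624251 281.68288841]]
0.215 0.076 [[294.73572115 266.302691  ]] [[284.14800814 279.47786235]]
[[291.92307692 265.38461538]
 [281.92307692 277.69230769]]
```

Call:
servo_tool(steps=[[-45, 54, 0, 0, 0, -4], [-90, 108, 0, 0, 0, -8], [-133, 160, 0, 0, 0, -9.7], [-133, 160, 0, 0, 0, -9.7], [-133, 160, 0, 0, 0, -9.7], [-133, 160, 0, 0, 0, -9.7], [-133, 160, 0, 0, 0, -9.7], [-133, 160, 0, 0, 0, -9.7]])

```text
clock: 5.6
position: [0.6475, -0.0179, 0.0668]
ee_rot: [-0.001, 0.707, 0.708, -0.001]
contact_force: [-0.4, -0.7, -1.9]
width: 0.0226
```

```bash
python3 go.py .648 -.02 .012 0
```

```text
t 5.6 pos [ 0.6475 -0.0179  0.0668] tooly az 0.08 z axis [-2.6e-03  9.0e-04 -1.0e+00] F [-0.39 -0.66 -1.91] M [-0.01  0.02  0.02] w 0.0226
shift mm [-2.2  0.7 54.8] turn deg [-0.15 -0.05  0.07]
```

Call:
servo_tool(steps=[[0, 0.5, 30, 0, 0, 0], [0, 0.5, 50, 0, 0, 0], [0, 0.5, 58, 0, 0, 0], [0, 0.5, 58, 0, 0, 0], [0, 0.5, 58, 0, 0, 0]])

```text
clock: 6.1
position: [0.6501, -0.0188, 0.0103]
ee_rot: [0.0, 0.707, 0.707, 0.0]
contact_force: [1.1, -0.7, -2.0]
width: 0.0225
```

```bash
python3 go.py .648 -.08 .008 0; python3 -c "
from look import *
snap('side','s4'); im=cv2.imread('pics/s4.png'); cv2.imwrite('pics/s4z.png',cv2.resize(im[130:350,250:500],None,fx=2.7,fy=2.7))
snap('top','t4'); im=cv2.imread('pics/t4.png'); cv2.imwrite('pics/t4z.png',cv2.resize(im[130:345,260:480],None,fx=2.7,fy=2.7))"
```

```text
t 6.1 pos [ 0.6501 -0.0188  0.0103] tooly az 0.05 z axis [ 0.0013 -0.     -1.    ] F [ 1.14 -0.67 -1.99] M [-0.03 -0.03  0.03] w 0.0225
shift mm [-61.2  -2.2   2.3] turn deg [0.07 0.   0.05]
```

View pics/s4z.png

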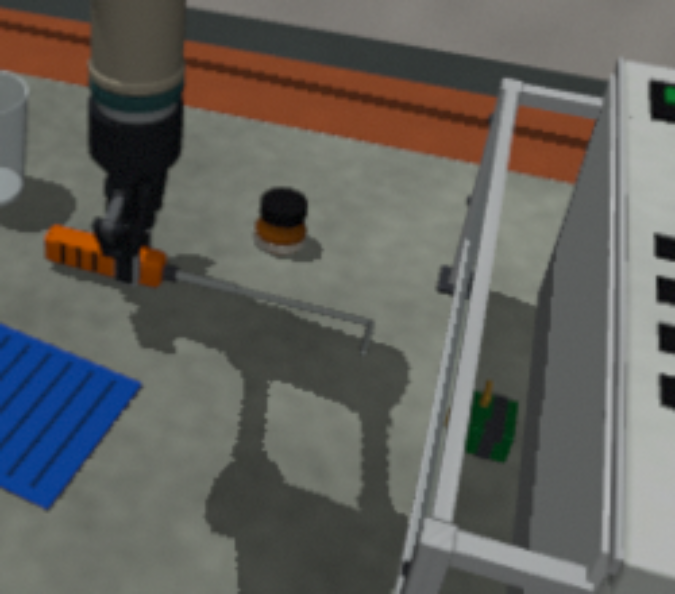

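View pics/t4z.png

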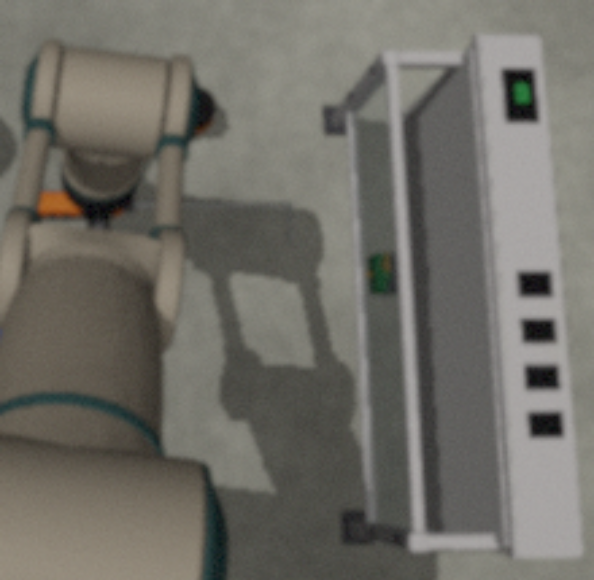

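```bash
python3 -c "
from look import *
p=plane_pts('side',np.array([[372,322],[365,352]])/2.7+[250,130],.02); print('hook corner, tip',p)
d=np.load('pics/t4.npy'); uv=(np.array([[200,90],[208,110],[190,100],[60,60],[180,150]])/2.7+[260,130]).astype(int); print(depth_pts('top',uv,d).round(3))
"
```

```text
hook corner, tip [[ 0.64949276 -0.22894685  0.02      ]
 [ 0.61291314 -0.22969674  0.02      ]]
[[ 0.768 -0.133  0.044]
 [ 0.747 -0.141  0.044]
 [ 0.638 -0.075  0.412]
 [ 0.67   0.018  0.411]
 [ 0.602 -0.067  0.413]]
```

Call:
servo_tool(steps=[[-20, 0, 2.5, 0, 0, 0], [-45, 0, 2.5, 0, 0, 0], [-70, 0, 2.5, 0, 0, 0], [-90, 0, 2.5, 0, 0, 0], [-104, 0, 2.5, 0, 0, 0], [-106, 0, 2.5, 0, 0, 0], [-106, 0, 2.5, 0, 0, 0], [-106, 0, 2.5, 0, 0, 0]])

```text
clock: 7.0
position: [0.6496, -0.1245, 0.0069]
ee_rot: [-0.0, 0.707, 0.707, 0.0]
contact_force: [-0.7, 0.0, -2.1]
width: 0.0225
```

```bash
python3 go.py .648 -.14 .008 0; python3 -c "
from look import *
snap('side','s5'); im=cv2.imread('pics/s5.png'); cv2.imwrite('pics/s5z.png',cv2.resize(im[130:350,300:500],None,fx=2.7,fy=2.7))"
```

```text
t 7.0 pos [ 0.6496 -0.1245  0.0069] tooly az 0.02 z axis [-4.e-04  8.e-04 -1.e+00] F [-0.66  0.04 -2.1 ] M [ 0.06  0.01 -0.04] w 0.0225
shift mm [-15.5  -1.6  -1.1] turn deg [-0.02 -0.05  0.02]
```

View pics/s5z.png

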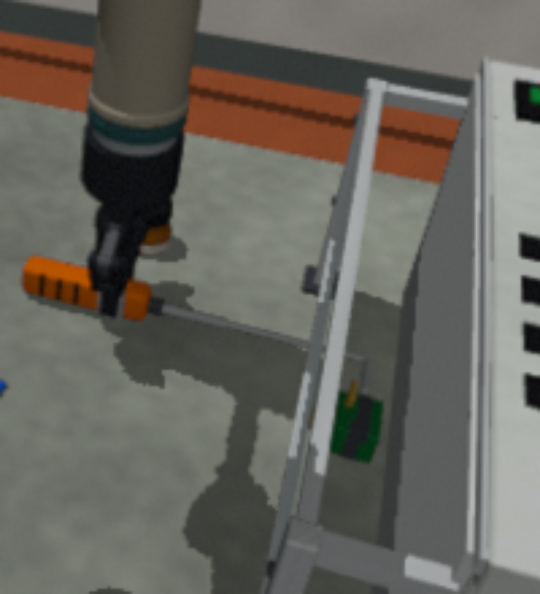

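Call:
servo_tool(steps=[[-4, 0, 0, 0, 0, 0], [-8, 0, 0, 0, 0, 0], [-10, 0, 0, 0, 0, 0], [-10, 0, 0, 0, 0, 0]])

```text
clock: 7.45
position: [0.6498, -0.1357, 0.007]
ee_rot: [0.0, 0.707, 0.707, 0.0]
contact_force: [-0.4, 0.3, -2.5]
width: 0.0228
```

Call:
servo_tool(steps=[[-1, 0, 0, 0, 0, 0], [-2, 0, 0, 0, 0, 0], [-2, 0, 0, 0, 0, 0]])

```text
clock: 7.75
position: [0.6497, -0.1375, 0.007]
ee_rot: [0.0, 0.707, 0.707, 0.0]
contact_force: [0.7, -1.1, -1.6]
width: 0.023
```

Call:
servo_tool(steps=[[-1, 0, 0, 0, 0, 0], [-2, 0, 0, 0, 0, 0], [-2, 0, 0, 0, 0, 0]])

```text
clock: 8.05
position: [0.6497, -0.1396, 0.007]
ee_rot: [0.0, 0.707, 0.707, 0.0]
contact_force: [0.3, 0.4, -1.5]
width: 0.023
```

Call:
servo_tool(steps=[[-1, 0, 0, 0, 0, 0], [-1, 0, 0, 0, 0, 0]])

```text
clock: 8.25
position: [0.6498, -0.1405, 0.007]
ee_rot: [0.0, 0.707, 0.707, 0.0]
contact_force: [-0.0, 0.2, -1.6]
width: 0.0227
```

Call:
servo_tool(steps=[[-1, 0, 0, 0, 0, 0], [-1, 0, 0, 0, 0, 0]])

```text
clock: 8.45
position: [0.6498, -0.1415, 0.007]
ee_rot: [0.0, 0.707, 0.707, 0.0]
contact_force: [0.0, 0.3, -2.2]
width: 0.0228
```

Call:
servo_tool(steps=[[-1, 0, 0, 0, 0, 0], [-1, 0, 0, 0, 0, 0]])

```text
clock: 8.65
position: [0.6498, -0.1425, 0.007]
ee_rot: [0.0, 0.707, 0.707, 0.0]
contact_force: [-0.1, -0.6, -3.1]
width: 0.0225
```

Call:
servo_tool(steps=[[-0.7, 0, 0, 0, 0, 0], [-0.7, 0, 0, 0, 0, 0]])

```text
clock: 8.85
position: [0.6497, -0.1432, 0.007]
ee_rot: [0.0, 0.707, 0.707, 0.0]
contact_force: [0.5, -0.1, -2.2]
width: 0.0225
```

Call:
servo_tool(steps=[[-0.7, 0, 0, 0, 0, 0], [-0.7, 0, 0, 0, 0, 0]])

```text
clock: 9.05
position: [0.6498, -0.1439, 0.007]
ee_rot: [0.0, 0.707, 0.707, 0.0]
contact_force: [0.6, -0.4, -1.5]
width: 0.0228
```

Call:
servo_tool(steps=[[-0.7, 0, 0, 0, 0, 0], [-0.7, 0, 0, 0, 0, 0]])

```text
clock: 9.25
position: [0.6497, -0.144, 0.007]
ee_rot: [-0.0, 0.707, 0.707, 0.0]
contact_force: [-0.6, 1.8, -1.0]
width: 0.0231
```

Call:
servo_tool(steps=[[-0.3, 0, 0, 0, 0, 0], [-0.3, 0, 0, 0, 0, 0]])

```text
clock: 9.45
position: [0.6497, -0.1441, 0.0069]
ee_rot: [-0.0, 0.707, 0.707, 0.0]
contact_force: [0.0, 3.6, -1.5]
width: 0.0226
```

```bash
python3 go.py
```

```text
t 9.45 pos [ 0.6497 -0.1441  0.0069] tooly az -0.01 z axis [-1.0e-04  1.2e-03 -1.0e+00] F [ 0.03  3.56 -1.49] M [ 0.57 -0.03 -0.02] w 0.0226
```

Call:
servo_tool(steps=[[1.8, 0, 0, 0, 0, 0], [1.8, 0, 0, 0, 0, 0], [1.8, -4, 0, 0, 0, 0], [1.8, -8, 0, 0, 0, 0], [1.8, -10, 0, 0, 0, 0], [1.8, -10, 0, 0, 0, 0]])

```text
clock: 10.05
position: [0.6391, -0.1431, 0.007]
ee_rot: [-0.0, 0.707, 0.707, -0.0]
contact_force: [-0.4, -0.6, -2.4]
width: 0.0224
```

```bash
python3 go.py
```

```text
t 10.05 pos [ 0.6391 -0.1431  0.007 ] tooly az -0.01 z axis [-5.e-04  1.e-04 -1.e+00] F [-0.44 -0.6  -2.42] M [0.07 0.02 0.02] w 0.0224
```

Call:
servo_tool(steps=[[0, -2, 0, 0, 0, 0], [0, -4, 0, 0, 0, 0], [0, -4, 0, 0, 0, 0]])

```text
clock: 10.35
position: [0.6354, -0.143, 0.007]
ee_rot: [-0.0, 0.707, 0.707, -0.0]
contact_force: [-0.2, -0.1, -2.4]
width: 0.0225
```

Call:
servo_tool(steps=[[0, -2, 0, 0, 0, 0], [0, -4, 0, 0, 0, 0], [0, -4, 0, 0, 0, 0]])

```text
clock: 10.65
position: [0.6313, -0.1429, 0.0069]
ee_rot: [-0.0, 0.707, 0.707, -0.0]
contact_force: [-0.7, -0.9, -1.8]
width: 0.0229
```

Call:
servo_tool(steps=[[0, -2, 0, 0, 0, 0], [0, -4, 0, 0, 0, 0], [0, -4, 0, 0, 0, 0]])

```text
clock: 10.95
position: [0.6273, -0.1429, 0.0069]
ee_rot: [-0.0, 0.707, 0.707, -0.0]
contact_force: [0.2, -0.1, -0.8]
width: 0.0225
```

```bash
python3 go.py; python3 -c "
from look import *
snap('side','s6'); im=cv2.imread('pics/s6.png'); cv2.imwrite('pics/s6z.png',cv2.resize(im[220:350,380:500],None,fx=4.5,fy=4.5,interpolation=cv2.INTER_CUBIC))"
```

```text
t 10.95 pos [ 0.6273 -0.1429  0.0069] tooly az 0.0 z axis [-5.e-04  2.e-04 -1.e+00] F [ 0.25 -0.11 -0.8 ] M [0.05 0.03 0.04] w 0.0225
```

View pics/s6z.png

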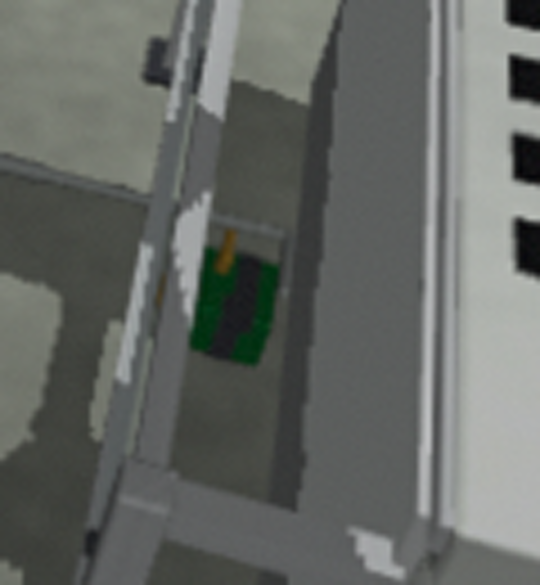

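The hook bar shows from crop (287,235) to (284,300), entering the gap between the boss's back edge (275,290) and the glass. I feel no contact yet, so I'll keep sliding.

Call:
servo_tool(steps=[[0, -3, 0, 0, 0, 0], [0, -6, 0, 0, 0, 0], [0, -8, 0, 0, 0, 0], [0, -8, 0, 0, 0, 0]])

```text
clock: 11.4
position: [0.6192, -0.1429, 0.0069]
ee_rot: [-0.0, 0.707, 0.707, -0.0]
contact_force: [-0.0, 0.1, -1.7]
width: 0.0228
```

Call:
servo_tool(steps=[[0, -3, 0, 0, 0, 0], [0, -6, 0, 0, 0, 0], [0, -8, 0, 0, 0, 0], [0, -8, 0, 0, 0, 0]])

```text
clock: 11.8
position: [0.6112, -0.1429, 0.0069]
ee_rot: [-0.0, 0.707, 0.707, -0.0]
contact_force: [0.0, 0.9, -1.4]
width: 0.023
```

Call:
servo_tool(steps=[[0, -2, 0, 0, 0, 0], [0, -4, 0, 0, 0, 0], [0, -6, 0, 0, 0, 0], [0, -6, 0, 0, 0, 0]])

```text
clock: 12.2
position: [0.6053, -0.1429, 0.0069]
ee_rot: [-0.0, 0.707, 0.707, -0.0]
contact_force: [-0.2, 1.0, -2.2]
width: 0.0224
```

```bash
python3 go.py; python3 -c "
from look import *
snap('side','s7'); im=cv2.imread('pics/s7.png'); cv2.imwrite('pics/s7z.png',cv2.resize(im[220:350,380:500],None,fx=4.5,fy=4.5,interpolation=cv2.INTER_CUBIC))"
```

```text
t 12.2 pos [ 0.6053 -0.1429  0.0069] tooly az -0.0 z axis [-5.e-04  3.e-04 -1.e+00] F [-0.19  0.98 -2.22] M [ 0.03 -0.01 -0.05] w 0.0224
```

View pics/s7z.png

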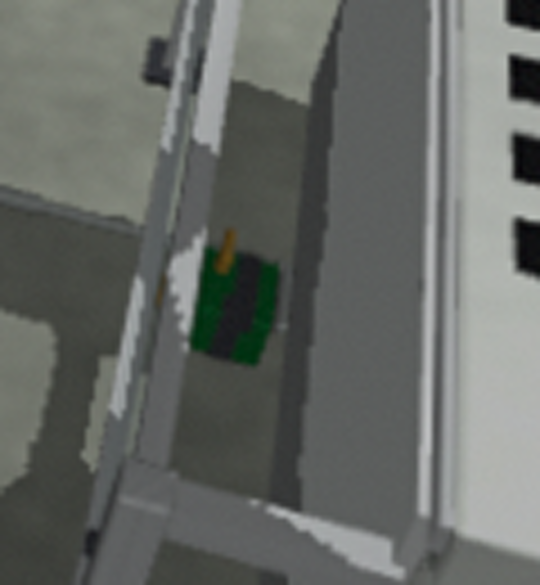

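Call:
servo_tool(steps=[[0, -2.5, 0, 0, 0, 0], [1.5, -2.5, 0, 0, 0, 0], [3, -2.5, 0, 0, 0, 0], [5, -2.5, 0, 0, 0, 0], [8, -2.5, 0, 0, 0, 0], [12, -2.5, 0, 0, 0, 0], [16, -2.5, 0, 0, 0, 0], [16, -2.5, 0, 0, 0, 0]])

```text
clock: 13.05
position: [0.6032, -0.1261, 0.007]
ee_rot: [-0.0, 0.707, 0.707, 0.0]
contact_force: [-0.4, 1.1, -2.2]
width: 0.0223
```

```bash
python3 go.py; python3 -c "
from look import *
snap('side','s8'); im=cv2.imread('pics/s8.png'); cv2.imwrite('pics/s8z.png',cv2.resize(im[220:350,350:470],None,fx=4.5,fy=4.5,interpolation=cv2.INTER_CUBIC))"
```

```text
t 13.05 pos [ 0.6032 -0.1261  0.007 ] tooly az 0.03 z axis [-1.e-04  7.e-04 -1.e+00] F [-0.36  1.08 -2.18] M [-0.01 -0.   -0.06] w 0.0223
```

View pics/s8z.png

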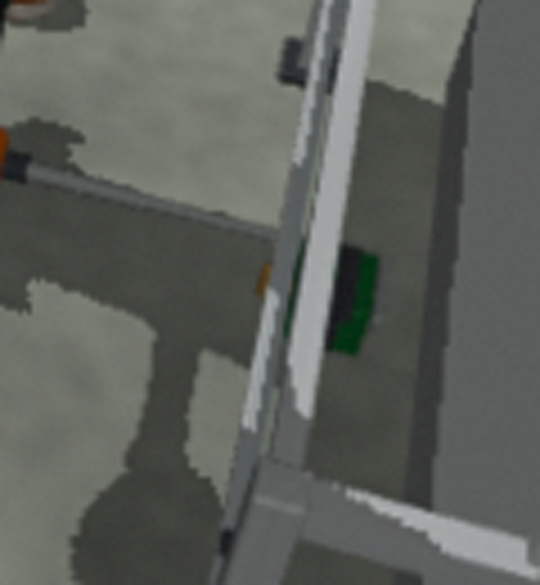

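The boss has moved with the hook. Its back edge is now at crop (375,290), with clear bench between it and the glass. I'll keep drawing it out.

Call:
servo_tool(steps=[[6, 0, 0, 0, 0, 0], [14, 0, 0, 0, 0, 0], [22, 0, 0, 0, 0, 0], [30, 0, 0, 0, 0, 0], [38, 0, 0, 0, 0, 0], [46, 0, 0, 0, 0, 0], [54, 0, 0, 0, 0, 0], [60, 0, 0, 0, 0, 0]])

```text
clock: 13.9
position: [0.6032, -0.0661, 0.007]
ee_rot: [-0.0, 0.707, 0.707, 0.0]
contact_force: [-0.4, -0.9, -2.6]
width: 0.0226
```

```bash
python3 go.py; python3 -c "
from look import *
snap('side','s9'); im=cv2.imread('pics/s9.png'); cv2.imwrite('pics/s9z.png',cv2.resize(im[210:350,310:450],None,fx=4.2,fy=4.2,interpolation=cv2.INTER_CUBIC))"
```

```text
t 13.9 pos [ 0.6032 -0.0661  0.007 ] tooly az 0.03 z axis [-1.e-04  1.e-04 -1.e+00] F [-0.37 -0.89 -2.59] M [-0.3   0.04 -0.03] w 0.0226
```

View pics/s9z.png

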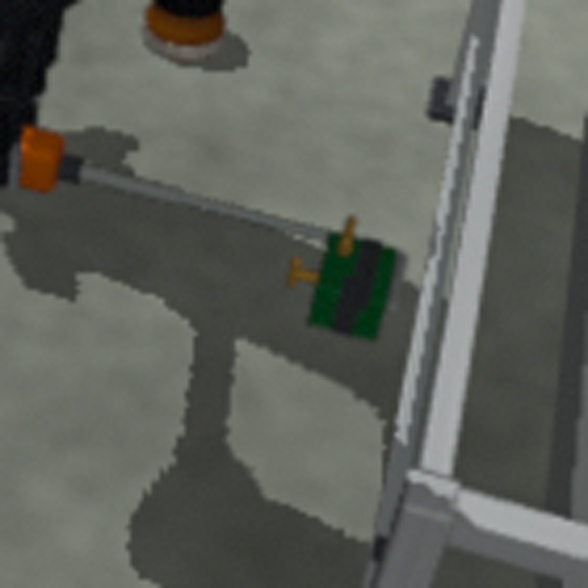

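The boss is upright and clear of the guard at crop (355,285), with the hook on its back face.

Call:
servo_tool(steps=[[8, 0, 0, 0, 0, 0], [18, 0, 0, 0, 0, 0], [30, 0, 0, 0, 0, 0], [42, 0, 0, 0, 0, 0], [54, 0, 0, 0, 0, 0], [66, 0, 0, 0, 0, 0], [76, 0, 0, 0, 0, 0], [82, 0, 0, 0, 0, 0]])

```text
clock: 14.75
position: [0.6031, 0.0163, 0.007]
ee_rot: [-0.0, 0.707, 0.707, 0.0]
contact_force: [0.3, -1.7, -2.3]
width: 0.0226
```

Call:
servo_tool(steps=[[3, 0, 0, 0, 0, 0], [5, 0, 0, 0, 0, 0], [5, 0, 0, 0, 0, 0], [5, 0, 0, 0, 0, 0], [5, 0, 0, 0, 0, 0]])

```text
clock: 15.25
position: [0.6032, 0.0198, 0.0069]
ee_rot: [-0.0, 0.707, 0.707, 0.0]
contact_force: [-0.4, 0.0, -1.3]
width: 0.0225
```

```bash
python3 go.py; python3 -c "
from look import *
from rig import spotter
im,d=snap('side','s10'); 
for k in spotter.outline_of('boss','side')[:3]:
    v,u=np.nonzero(k['region']); P=depth_pts('side',np.c_[u,v],d); print(k['conf'],k['rect'],np.percentile(P,[3,50,97],axis=0).round(3).tolist())
im=cv2.imread('pics/s10.png'); cv2.imwrite('pics/s10z.png',cv2.resize(im[180:350,230:450],None,fx=3.4,fy=3.4,interpolation=cv2.INTER_CUBIC))"
```

```text
t 15.25 pos [0.6032 0.0198 0.0069] tooly az -0.04 z axis [-1.e-04  4.e-04 -1.e+00] F [-0.38  0.04 -1.34] M [-0.   -0.01  0.03] w 0.0225
0.59 [337.1, 252.6, 28.2, 26.8] [[0.554, -0.184, 0.005], [0.566, -0.167, 0.027], [0.591, -0.143, 0.041]]
```

View pics/s10z.png

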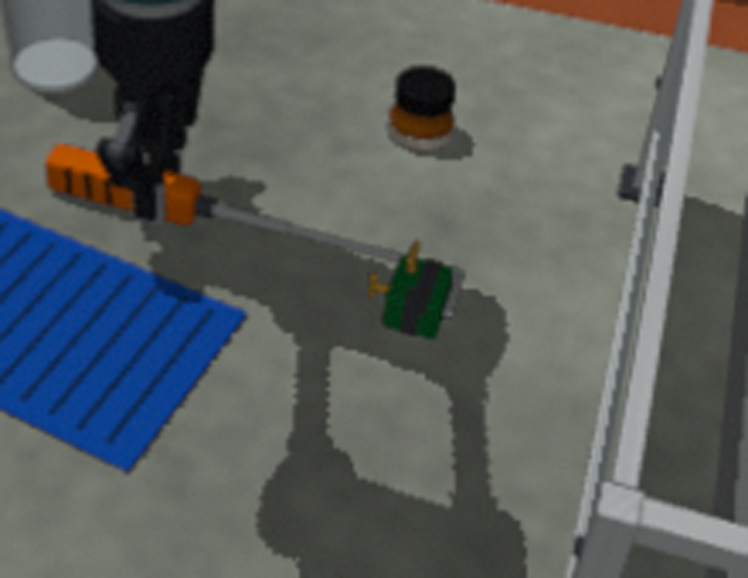

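Boss centre is at about y=-0.168, which puts it 12 cm in front of the guard and upright. Next I'll back the hook off, slide it out sideways and lift.

Call:
servo_tool(steps=[[-4, 0, 0, 0, 0, 0], [-8, 0, 0, 0, 0, 0], [-8, 2, 0, 0, 0, 0], [-8, 15, 0, 0, 0, 0], [-8, 35, 0, 0, 0, 0], [-8, 52, 0, 0, 0, 0], [-8, 60, 0, 0, 0, 0], [-8, 60, 0, 0, 0, 0]])

```text
clock: 16.15
position: [0.6643, 0.0118, 0.0068]
ee_rot: [0.0, 0.707, 0.707, 0.0]
contact_force: [-0.3, -0.1, -0.5]
width: 0.0225
```

Call:
servo_tool(steps=[[0, 0, -20, 0, 0, 0], [0, 0, -55, 0, 0, 0], [0, 0, -85, 0, 0, 0], [0, 0, -85, 0, 0, 0], [0, 0, -85, 0, 0, 0]])

```text
clock: 16.65
position: [0.6623, 0.012, 0.0922]
ee_rot: [-0.0, 0.707, 0.707, -0.0]
contact_force: [-0.9, -0.4, -2.2]
width: 0.0226
```

```bash
python3 go.py .5146 .1387 .092 -9.7
```

```text
t 16.65 pos [0.6623 0.012  0.0922] tooly az 0.0 z axis [-2.e-04  1.e-04 -1.e+00] F [-0.91 -0.36 -2.23] M [-0.01 -0.02 -0.03] w 0.0226
shift mm [ 126.7 -147.7    0.2] turn deg [-0.01 -0.    9.7 ]
```

Call:
servo_tool(steps=[[30, -35, 0, 0, 0, 2.5], [64, -74, 0, 0, 0, 5], [96, -112, 0, 0, 0, 7.5], [127, -148, 0, 0, 0, 9.7], [127, -148, 0, 0, 0, 9.7], [127, -148, 0, 0, 0, 9.7], [127, -148, 0, 0, 0, 9.7], [127, -148, 0, 0, 0, 9.7]])

```text
clock: 17.45
position: [0.516, 0.1382, 0.0914]
ee_rot: [-0.0, 0.765, 0.644, -0.0]
contact_force: [0.4, -0.2, -2.4]
width: 0.0225
```

```bash
python3 go.py .5146 .1387 .012 -9.7
```

```text
t 17.45 pos [0.516  0.1382 0.0914] tooly az -9.76 z axis [-3.e-04 -2.e-04 -1.e+00] F [ 0.35 -0.16 -2.38] M [-0.04  0.01 -0.  ] w 0.0225
shift mm [ 0.3 -1.5 79.4] turn deg [-0.01  0.01 -0.06]
```

Call:
servo_tool(steps=[[0, 0, 35, 0, 0, 0], [0, 0, 65, 0, 0, 0], [0, 0, 77, 0, 0, 0], [0, 0, 80, 0, 0, 0], [0, 0, 81, 0, 0, 0], [0, 0, 81, 0, 0, 0]])

```text
clock: 18.05
position: [0.5165, 0.139, 0.0119]
ee_rot: [0.001, 0.764, 0.645, 0.001]
contact_force: [0.6, -0.3, -1.7]
width: 0.0227
```

Call:
servo_tool(steps=[[0, 0, 1, 0, 0, 0], [0, 0, 1, 0, 0, 0]])

```text
clock: 18.25
position: [0.5158, 0.1391, 0.0108]
ee_rot: [0.0, 0.764, 0.645, 0.001]
contact_force: [0.1, -0.4, -1.8]
width: 0.0228
```

Call:
servo_tool(steps=[[0, 0, 1, 0, 0, 0], [0, 0, 1, 0, 0, 0]])

```text
clock: 18.45
position: [0.5153, 0.139, 0.0092]
ee_rot: [0.0, 0.764, 0.645, 0.0]
contact_force: [-0.1, 0.3, -1.4]
width: 0.0225
```

Call:
servo_tool(steps=[[0, 0, 1, 0, 0, 0], [0, 0, 1, 0, 0, 0]])

```text
clock: 18.65
position: [0.5153, 0.139, 0.008]
ee_rot: [0.0, 0.764, 0.645, 0.0]
contact_force: [-0.5, 0.0, -0.7]
width: 0.0227
```

Call:
servo_tool(steps=[[0, 0, 0.5, 0, 0, 0], [0, 0, 0.5, 0, 0, 0]])

```text
clock: 18.85
position: [0.5153, 0.139, 0.008]
ee_rot: [0.0, 0.764, 0.645, 0.0]
contact_force: [-1.1, 0.2, 3.4]
width: 0.0229
```

The rod is resting on the mat: Fz has reversed to +3.4 N. Releasing now.

Call:
servo_tool(steps=[[0, 0, 0, 0, 0, 0], [0, 0, 0, 0, 0, 0], [0, 0, 0, 0, 0, 0], [0, 0, 0, 0, 0, 0], [0, 0, 0, 0, 0, 0], [0, 0, 0, 0, 0, 0], [0, 0, 0, 0, 0, 0], [0, 0, 0, 0, 0, 0]], hand=0)

```text
clock: 19.65
position: [0.5152, 0.139, 0.0075]
ee_rot: [-0.0, 0.764, 0.645, 0.0]
contact_force: [0.6, -0.2, 0.3]
width: 0.0854
```

Call:
servo_tool(steps=[[0, 0, -15, 0, 0, 0], [0, 0, -40, 0, 0, 0], [0, 0, -80, 0, 0, 0], [0, 0, -120, 0, 0, 0], [0, 0, -160, 0, 0, 0], [0, 0, -160, 0, 0, 0], [0, 0, -160, 0, 0, 0]])

```text
clock: 20.35
position: [0.5156, 0.139, 0.1684]
ee_rot: [0.001, 0.764, 0.645, 0.001]
contact_force: [-0.7, -0.2, -0.3]
width: 0.0855
```

```bash
python3 go.py; python3 -c "
from look import *
from rig import spotter
im,d=snap('side','s11'); 
for n in('boss','rod','beaker','flask','jar'):
  for k in spotter.outline_of(n,'side')[:2]:
    v,u=np.nonzero(k['region']); P=depth_pts('side',np.c_[u,v],d); print(n,round(k['conf'],2),k['rect'],np.percentile(P,[2,50,98],axis=0).round(3).tolist())
im=cv2.imread('pics/s11.png'); cv2.imwrite('pics/s11z.png',cv2.resize(im[120:350,70:450],None,fx=2.1,fy=2.1,interpolation=cv2.INTER_CUBIC))"
```

```text
t 20.35 pos [0.5156 0.139  0.1684] tooly az -9.69 z axis [ 2.3e-03  4.0e-04 -1.0e+00] F [-0.73 -0.19 -0.3 ] M [-0.01  0.05 -0.05] w 0.0855
boss 0.6 [338.1, 251.3, 26.8, 29.9] [[0.554, -0.185, 0.001], [0.566, -0.168, 0.027], [0.594, -0.139, 0.042]]
rod 0.71 [181.5, 228.9, 108.9, 68.5] [[0.448, -0.065, 0.01], [0.507, 0.132, 0.024], [0.531, 0.21, 0.036]]
beaker 0.8 [229.3, 157.7, 29.8, 48.1] [[0.689, 0.118, 0.008], [0.707, 0.15, 0.078], [0.77, 0.196, 0.11]]
flask 0.56 [81.4, 194.6, 41.6, 56.3] [[0.426, 0.373, 0.002], [0.452, 0.397, 0.047], [0.492, 0.432, 0.12]]
jar 0.88 [347.1, 196.9, 15.5, 23.1] [[0.728, -0.15, 0.004], [0.739, -0.129, 0.035], [0.769, -0.107, 0.048]]
jar 0.62 [334.9, 249.5, 27.2, 31.7] [[0.554, -0.185, 0.002], [0.565, -0.167, 0.027], [0.593, -0.139, 0.043]]
```

View pics/s11z.png

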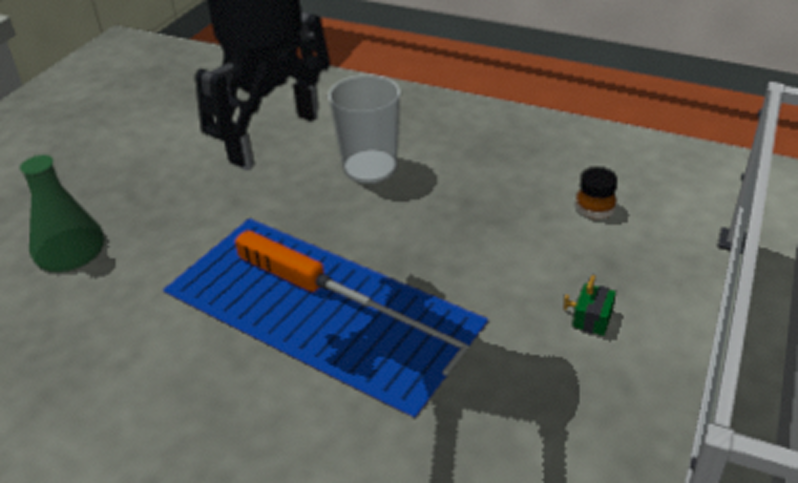

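The rod lies flat on the mat, with the handle at about (280,260) in the crop. The boss stands upright at (595,308), the glassware hasn't moved, and the arm is clear. Handing in.

```bash
python3 -c "
from rig import sign_off
print(sign_off())"
```

```text
the job is handed in; nothing more can be done
None
```

The boss head is out and upright on the bench, the rod is back on the blue mat, and I handed the job in at about 20.6 s of the 61 s allowed. I get no verdict back, so the checks below are my own.

**What I did:**
1. I gripped the rod by its handle and slid the hook in under the guard, to one side of the boss head.
2. I felt for the glass in steps of 1 mm or less. The highest contact force I read there was 3.6 N, against the 18 N limit. I then backed off 1 mm.
3. I slid the hook in behind the boss head with no contact felt, and drew it straight out.
4. I moved the hook clear, laid the rod where it had been, released it and raised the arm.

**Last checks, from the side camera:**
- **Boss head:** it is upright on the bench, its middle about 120 mm in front of the guard.
- **Rod:** it lies flat, with its handle on the mat.
- **Glassware:** the beaker, flask and jar are within a few millimetres of where they started.
- **Arm:** it is about 16 cm above the mat, touching nothing.

**What disagreed:** in the first side picture, the foot of the glass seemed a few millimetres farther back than the depth reading put it, so I relied on touch for its position. The spotter gave one false hit, naming the boss head as a second jar. The picture showed otherwise.

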